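Set up the still life for the painter

ROBOT

A 6-joint arm with a two-finger parallel gripper is mounted at the origin on the work surface. World frame = base frame: x ahead of the robot, y to its left, z up, the work surface at z = 0. Lengths are in m, angles in rad, forces in N, time in s.
With the tool pointing down it reaches from about 0.4 to 0.825 m from the base axis. Payload 7 kg.
Tool frame: the origin (TCP) lies on the mounting face of the last link; the fingertips stand 178 mm ahead of it and the grasp point (between the pads) lies 159 mm ahead of it; z points along the fingers, y is the direction in which the jaws open and shut (so a half turn about z gives the same grasp; the last joint's range is limited). The gripper opens to 88 mm and grips with 3 to 60 N. Pads are 19 mm wide; open, the fingers measure 130 mm over their backs; the gripper's body (78 mm by 193 mm) begins 47 mm behind the grasp point.
Start: joints at [1.566, 0.359, 0.012, 0, -1.224, -0.288], TCP at [0.195, 0.646, 0.405] pointing down, gripper open.
Joint ranges: [-3.07, 3.07], [-1.43, 2.12], [-1.02, 1.25], [-3.03, 1.67], [-3.05, -0], [-3.03, 3.03]. Speed limits (rad/s): [2.39, 2.39, 3.01, 3.14, 3.14, 3.14].

INTERFACE

Orientations are given as [roll, pitch, yaw] about the fixed x, y, z axes, in that order (R = Rz(yaw) Ry(pitch) Rx(roll)).
In Python, from station import * gives the robot as it stands.
- The arm moves only by the tool arm_command, never from a script. Its argument "targets" is a list of rows, each a list of 3 entries, a list of its own where there are three numbers: the turn, a rotation vector about the world's x, y, z in rad, then the shift along the world's x, y, z in mm, then the closure, from 0 (fully open) to 1 (shut). In form: [[[wx, wy, wz], [tx, ty, tz], fingers], ...]. A call has 1 to 8 rows; each row shifts and turns the commanded pose from where the row before left it; what a row does not reach is not made up. A row lasts 1/10 s, in which the tool goes at most 50 mm and 8.59 degrees, less where a joint would pass 70% of its speed; a pose out of reach is approached as far as the arm can. A call with a gripper value outside its range is refused whole. The fingers move at their own pace and stop on an object; "squeeze" is the grip in N (left out, the last holds). Time passes only in rows, so rows that do not move let the fingers close. It gives the time, the measured TCP pose, the force and the opening at its end, in the units of the state.
- get_state(): the state, without advancing time (a new reading comes with each control period).
- grab_frame(name): name is "side" or "top" or "wrist"; returns (picture, depth): 400x640x3 uint8, red, green, blue; 400x640 float32, m along the optical axis (not along the pixel's ray), 0 where there is no reading.
- camera_params(name): a dict with "mtx" (3x3 intrinsics, pixels), "k1" (the pictures are not rectified: a ray, as slopes to the right and down, at radius r is drawn at 1 + k1 r^2 times it, then the intrinsics apply), "eye" and "orientation" of the camera in the world. Camera axes: x right, y down, z forward; pixel columns grow to the right and rows downward; lengths in m; the calibration is good to about 2 mm. A picture is of the moment at which its call begins: read the wrist's pose just before it. camera_params takes no time and is no camera call; for the wrist camera it gives the pose at the moment of the call.
- job_done(): hands the job in, once; it reports no verdict.
The state is a dict: "t": time; "q": joint angles; "qd": joint speeds; "joint_efforts": joint torques, N m; "eef_pos": TCP position; "ee_rot": TCP orientation; "force": force on the tool from outside, world axes, zero at the start; "moment": the same for the moment, N m; "width": finger opening in m.
Only numpy, scipy, OpenCV 4.12 (cv2) and the standard library are available. Lean on these libraries where they do the work, as an engineer would, in place of code of your own. Each camera call takes 0.05 s, during which the arm holds its last target.

TASK

Set up the still life on the dark grey board: put the wooden riser feet-down in the middle of the rectangular cork mat, its long side along the mat's, and stand the terracotta vase in the centre on top of it. Stand the plaster pear in the middle of the round mat nearer to the white jug and the green glass bottle in the middle of the other round mat. Everything stands upright and is set down, not dropped; leave the jug where it is.

Things in the scene. Friction and masses are not known exactly. Their poses are not given: they have to be found in the camera images.
- riser: Small bridge-shaped riser of pale wood, 76 mm long (its y), 56 mm wide (its x), 40 mm high: an 18 mm thick flat top on two 16 mm feet, one under each end, open between them. Grip it across its 56 mm width; the two long sides are upright faces. 150 g. Origin: centre of its underside; z up.
- vase: Small terracotta vase, 76 mm high, standing upright: foot 44 mm across, belly 56 mm across with straight sides from 14 to 44 mm up, neck 28 mm, lip 38 mm. About 160 g. Origin: centre of its underside; z up, round about it.
- pear: Plaster cast of a pear, off-white, standing upright on a flat foot: widest 60 mm across, straight-sided from 14 to 38 mm up, tapering above; 64 mm high, with a thin stem to 72 mm. About 180 g. Origin: centre of its underside; z up, round about it.
- bottle: Small green glass bottle with a cap, standing upright: body 42 mm across, straight-sided from 3 to 62 mm up, shoulder and narrow neck above; 95 mm high. About 150 g. Origin: centre of its underside; z up, round about it.
- mat_rect: Fixed cork mat, 4 mm thick, on the 18 mm thick dark grey still-life board (180 x 350 mm), so its top is 22 mm above the table. Origin: centre of its underside, 18 mm above the table. Rectangular, 96 mm long (its y, along the board's length) by 72 mm (its x). It lies near the middle of the board, between the two round mats and a little farther from the robot.
- mat_a: Fixed cork mat, 4 mm thick, on the 18 mm thick dark grey still-life board (180 x 350 mm), so its top is 22 mm above the table. Origin: centre of its underside, 18 mm above the table. Round, 80 mm across. Two alike, towards either end of the board, about 230 mm apart; either may be the one nearer the jug. About 110 to 140 mm from the rectangular mat, centre to centre.
- mat_b: Fixed cork mat, 4 mm thick, on the 18 mm thick dark grey still-life board (180 x 350 mm), so its top is 22 mm above the table. Origin: centre of its underside, 18 mm above the table. Round, 80 mm across. Two alike, towards either end of the board, about 230 mm apart; either may be the one nearer the jug. About 110 to 140 mm from the rectangular mat, centre to centre.
- jug: White ceramic jug, 92 mm across the belly, 130 mm high, handle reaching 79 mm from its axis; 0.9 kg, loose, on the table just beyond one end of the board (left or right; a brass candlestick, foot 84 mm across, 108 mm high, stands beyond the other). 110 to 180 mm from the round mat next to it, over 300 mm from the other. Origin: centre of its underside.
Things that resemble listed ones, but are neither listed nor needed, are in the scene too. What is shaped like the vase but pink or purple is not meant.

How it is judged:
By the outcome, as a careful person would: the job done as asked, in the order asked, and still so for the second after the job is handed in, with the robot touching nothing.
It also fails if it takes over 120 s, if anything falls off the work surface, if the arm or the gripper's body presses on something with over 40 N, if the wrist force passes 120 N, or if a joint passes its speed limit or range.

## Working session

There is one attempt and no reset: what is moved stays moved. The work goes in short steps, Python scripts to look and compute and a tool call to move; the robot and the scene stay as the last step left them, time stands still between calls to the robot, and variables do not carry over. Pictures are saved under pics/ and viewed, and the job is handed in when it is done.

Besides the shell and the picture viewer there is one more tool, called after "Request:" as name(argument=value, ...), one argument or row to a line, values as JSON. arm_command: Moves the arm, as the interface text tells. Its arguments: {"type":"object","properties":{"targets":{"type":"array"},"squeeze":{"type":"number"}},"required":["targets"]}

```bash
ls; mkdir -p pics; python3 - <<'E'
from station import *
import cv2,numpy as np
s=get_state();print(s)
for n in ["side","top","wrist"]:
    p=camera_params(n);print(n,p)
    im,d=grab_frame(n);cv2.imwrite(f"pics/{n}0.png",im[:,:,::-1]);np.savez(f"{n}0.npz",im=im,d=d,**{k:np.array(v) for k,v in p.items()})
E
```

```text
pics
{'t': 0.0, 'q': array([ 1.56609356e+00,  3.59396690e-01,  1.10288104e-02, -3.40166376e-04,
       -1.22407739e+00, -2.88091405e-01]), 'qd': array([-0.0007962 ,  0.00123866,  0.00122424,  0.00098466, -0.00014653,
        0.00030522]), 'joint_efforts': array([ 1.24740716e-03, -5.82712591e+01,  2.93045032e+01,  6.99658424e+00,
        6.97313400e-03, -1.45112463e-04]), 'eef_pos': array([0.19477653, 0.64607972, 0.40370481]), 'ee_rot': array([ 3.13992080e+00, -1.61952485e-04, -2.92909894e-01]), 'force': array([ 0.82540833,  0.32635694, -0.14553712]), 'moment': array([-0.02130738,  0.04205573,  0.01594813]), 'width': 0.08788317478491417}
side {'mtx': array([[424.55425931,   0.        , 318.7491128 ],
       [  0.        , 424.55425931, 196.70268958],
       [  0.        ,   0.        ,   1.        ]]), 'k1': -0.03823047375884018, 'eye': array([ 0.03463739, -0.72694921,  0.98385112]), 'orientation': array([-2.38396715e+00,  1.95972871e-03, -5.93045633e-01])}
top {'mtx': array([[429.23335143,   0.        , 324.13138841],
       [  0.        , 429.23335143, 203.30886077],
       [  0.        ,   0.        ,   1.        ]]), 'k1': -0.10887559149653624, 'eye': array([ 0.41093086, -0.02467734,  1.21592307]), 'orientation': array([-3.02952371,  0.03241549, -1.58988286])}
wrist {'mtx': array([[295.64358723,   0.        , 314.25687113],
       [  0.        , 295.64358723, 197.86159483],
       [  0.        ,   0.        ,   1.        ]]), 'k1': -0.006027482312487677, 'eye': array([0.27281125, 0.62396385, 0.38265865]), 'orientation': array([ 2.84111545e+00, -1.01246727e-03, -1.86341587e+00])}
```

View pics/top0.png

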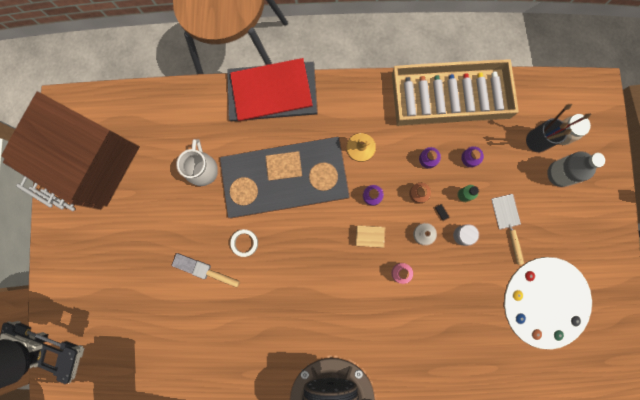

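View pics/side0.png

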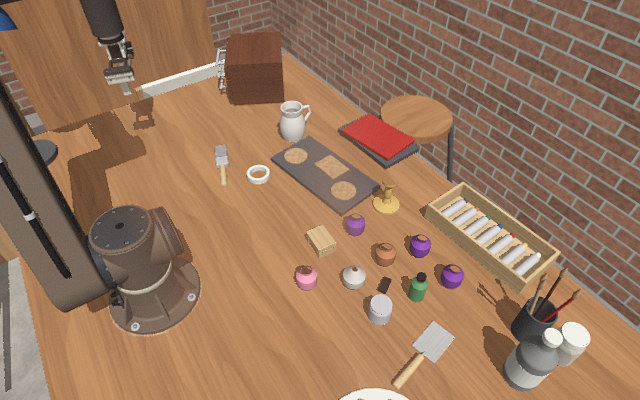

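View pics/wrist0.png

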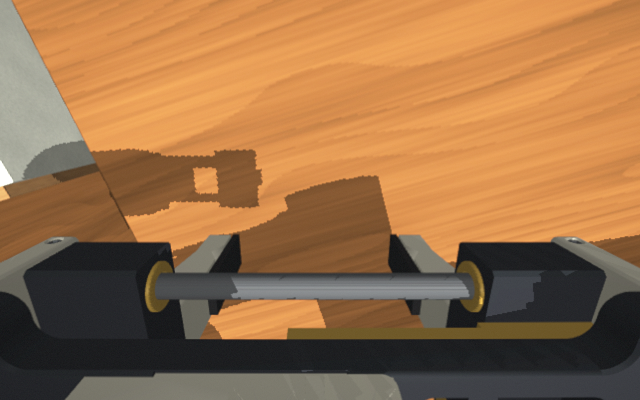

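```bash
cat > h.py <<'E'
import numpy as np,cv2
from scipy.spatial.transform import Rotation as R
def load(f):
    z=np.load(f);return z['im'],z['d'],dict(mtx=z['mtx'],k1=float(z['k1']),eye=z['eye'],orientation=z['orientation'])
def rays(uv,p):
    uv=np.atleast_2d(np.array(uv,float));K=p['mtx']
    x=cv2.undistortPoints(uv.reshape(-1,1,2),K,np.array([p['k1'],0,0,0,0.])).reshape(-1,2)
    return R.from_euler('xyz',p['orientation']).as_matrix()@np.c_[x,np.ones(len(x))].T
def onplane(uv,p,z):
    r=rays(uv,p);e=np.array(p['eye']);return (e[:,None]+r*((z-e[2])/r[2])).T
def cloud(d,p,box):
    u0,v0,u1,v1=box;U,V=np.meshgrid(np.arange(u0,u1),np.arange(v0,v1))
    uv=np.c_[U.ravel(),V.ravel()];dd=d[V.ravel(),U.ravel()]
    P=(np.array(p['eye'])[:,None]+rays(uv,p)*dd).T
    return uv[dd>0],P[dd>0]
E
python3 - <<'E'
from h import *
im,d,p=load('top0.npz')
c=cv2.resize(im[120:300,210:500][:,:,::-1],None,fx=2.7,fy=2.7,interpolation=cv2.INTER_CUBIC);cv2.imwrite('pics/crop_top.png',c)
im2,d2,p2=load('side0.npz')
c=cv2.resize(im2[130:330,210:490][:,:,::-1],None,fx=2.8,fy=2.8,interpolation=cv2.INTER_CUBIC);cv2.imwrite('pics/crop_side.png',c)
for n,uv in dict(vase=(420,193),pear=(425,233),bottle=(469,193),riser=(370,236),m1=(243,191),m2=(284,166),m3=(323,176),jug=(197,166),board=(225,205),table=(300,300)).items():
    u,v=uv;_,P=cloud(d,p,(u-1,v-1,u+2,v+2));print(n,np.median(P,0).round(4))
E
```

```text
vase [ 0.5721 -0.2626 -0.0014]
pear [ 0.4576 -0.2717 -0.0012]
bottle [ 0.559  -0.38    0.0713]
riser [ 0.4514 -0.1129  0.0394]
m1 [0.587  0.2418 0.0209]
m2 [0.6558 0.1237 0.0208]
m3 [0.6238 0.0132 0.0213]
jug [0.666  0.3813 0.008 ]
board [0.55   0.2991 0.0009]
table [0.2774 0.0849 0.0008]
```

View pics/crop_top.png

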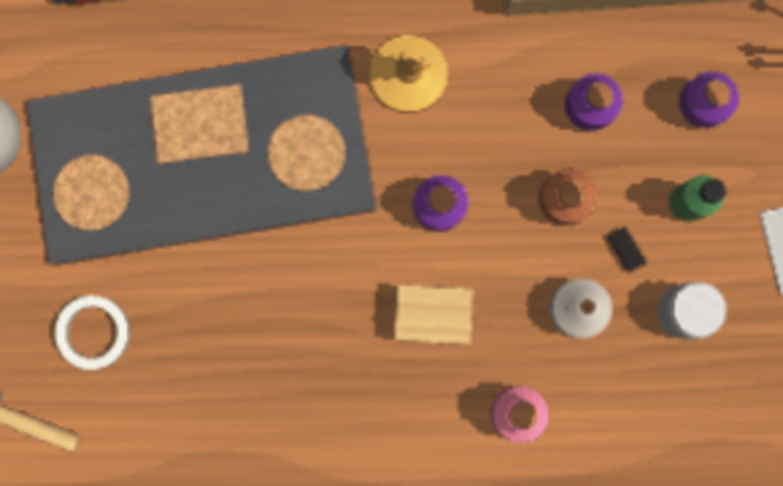

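View pics/crop_side.png

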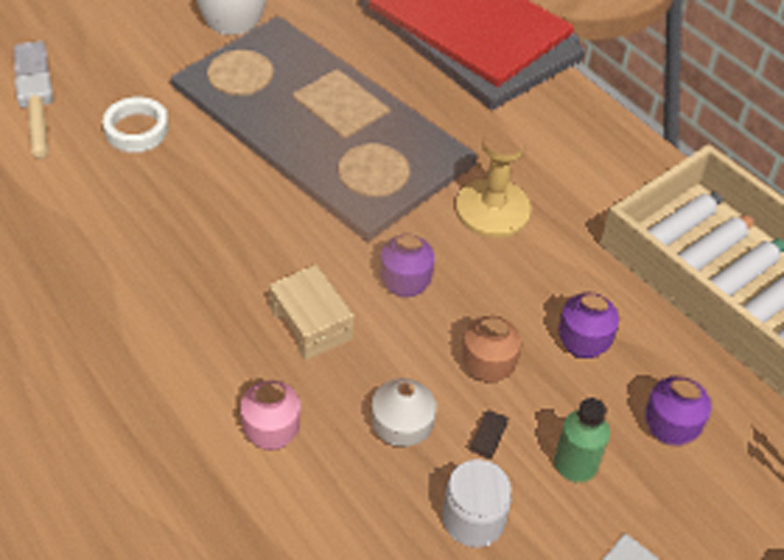

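```bash
python3 - <<'E'
from h import *
im,d,p=load('top0.npz')
def hm(d,p):
    uv,P=cloud(d,p,(0,0,640,400));H=np.full((400,640),-1.);H[uv[:,1],uv[:,0]]=P[:,2];return H
H=hm(d,p);im2,d2,p2=load('side0.npz');H2=hm(d2,p2)
def col(H):
    o=cv2.applyColorMap(np.clip(H/0.12*255,0,255).astype(np.uint8),cv2.COLORMAP_JET);o[H<-.5]=0;return o
a=cv2.resize(col(H)[120:300,210:500],None,fx=2.7,fy=2.7,interpolation=0);cv2.imwrite('pics/h_top.png',a)
a=cv2.resize(np.hstack([im2[200:310,295:435][:,:,::-1],]),None,fx=5.6,fy=5.4,interpolation=cv2.INTER_CUBIC);cv2.imwrite('pics/side_z.png',a)
E
```

```text
(no output)
```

View pics/h_top.png

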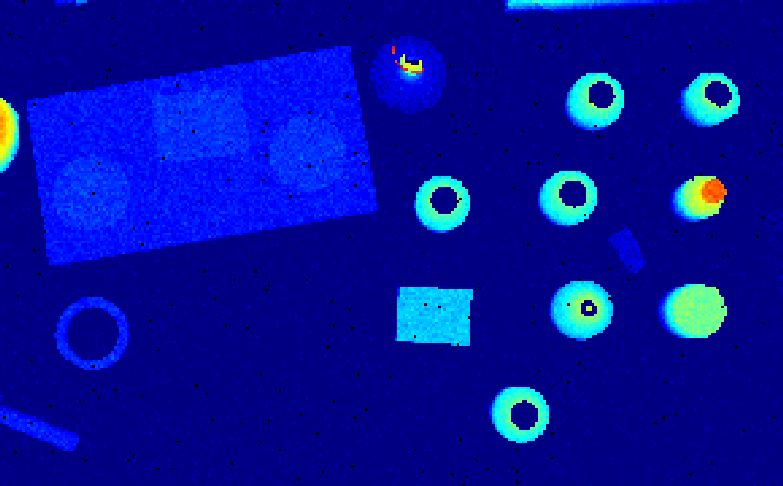

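View pics/side_z.png

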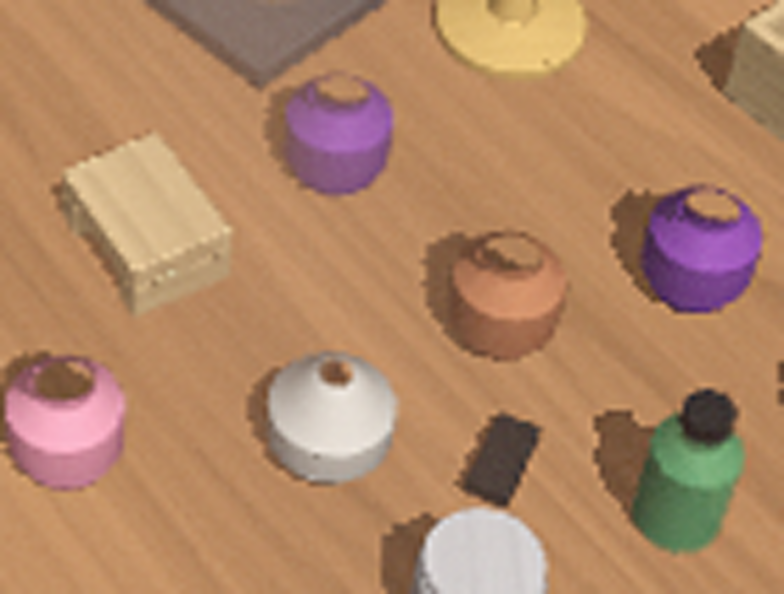

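```bash
cat > meas.py <<'E'
from h import *
from scipy.optimize import least_squares
def cyl(d,p,c,r,z0,z1,rad=.045):
    uv,P=cloud(d,p,(0,0,640,400))
    m=(np.hypot(P[:,0]-c[0],P[:,1]-c[1])<rad)&(P[:,2]>z0)&(P[:,2]<z1)
    Q=P[m]; f=lambda x:np.hypot(Q[:,0]-x[0],Q[:,1]-x[1])-r
    s=least_squares(f,c,loss='soft_l1',f_scale=.001)
    g=least_squares(lambda x:np.hypot(Q[:,0]-x[0],Q[:,1]-x[1])-x[2],[*c,r],loss='soft_l1',f_scale=.001)
    return s.x.round(4),len(Q),np.abs(f(s.x)).mean().round(4),g.x.round(4)
def zmax(d,p,c,rad=.04):
    uv,P=cloud(d,p,(0,0,640,400));m=(np.hypot(P[:,0]-c[0],P[:,1]-c[1])<rad);return np.percentile(P[m,2],[95,99]).round(4)
E
python3 - <<'E'
from meas import *
S=dict(vase=((.55,-.25),.028,.017,.042),pear=((.45,-.26),.030,.017,.036),bottle=((.55,-.365),.021,.008,.058))
for n in ['top','side']:
    im,d,p=load(n+'0.npz')
    for k,(c,r,a,b) in S.items(): print(n,k,cyl(d,p,c,r,a,b),zmax(d,p,c))
    hsv=cv2.cvtColor(im,cv2.COLOR_RGB2HSV)
    cl=[onplane([uv],p,.022)[0][:2] for uv in ((0,0),)]
    # board: dark grey, find mats as holes
    uv,P=cloud(d,p,(0,0,640,400))
    H=np.full((400,640),-1.);H[uv[:,1],uv[:,0]]=P[:,2]
    cork=((hsv[:,:,1]>70)).astype(np.uint8)
    grey=(hsv[:,:,1]<70)&(hsv[:,:,2]<130)
    cs,_=cv2.findContours(grey.astype(np.uint8),cv2.RETR_CCOMP,cv2.CHAIN_APPROX_NONE)
    cs,h=cv2.findContours(grey.astype(np.uint8),cv2.RETR_CCOMP,cv2.CHAIN_APPROX_NONE)
    for i,c in enumerate(cs):
        if h[0][i][3]>=0 and cv2.contourArea(c)>150:
            W=onplane(c.reshape(-1,2),p,.022)[:,:2]
            if not(.4<W[:,0].mean()<.8 and -.1<W[:,1].mean()<.35): continue
            Wm=(W*1000).astype(np.float32);M=cv2.moments(Wm.reshape(-1,1,2))
            print(n,'mat',M['m10']/M['m00'],M['m01']/M['m00'],'area',M['m00'],cv2.minAreaRect(Wm),cv2.fitEllipse(Wm))
    q=cloud(d,p,(0,0,640,400))[1]
    m=(np.abs(q[:,0]-.45)<.05)&(np.abs(q[:,1]+.113)<.055)&(q[:,2]>.036)&(q[:,2]<.045)
    print(n,'riser',m.sum(),q[m].mean(0).round(4),cv2.minAreaRect((q[m][:,:2]*1000).astype(np.float32)))
E
```

```text
top vase (array([ 0.5694, -0.2552]), 49, np.float64(0.0006), array([ 0.5692, -0.2548,  0.0275])) [0.0542 0.0584]
top pear (array([ 0.4536, -0.2647]), 44, np.float64(0.0005), array([ 0.4536, -0.2643,  0.0297])) [0.0606 0.0653]
top bottle (array([ 0.5497, -0.3546]), 88, np.float64(0.0056), array([-189.0841,  438.6026,  478.187 ])) [0.0926 0.096 ]
top mat 586.8979893189863 240.49727070525796 area 5652.872225819621 ((585.89599609375, 240.58404541015625), (84.5011215209961, 84.20919799804688), 44.311256408691406) ((586.93310546875, 240.48487854003906), (84.77667236328125, 85.23240661621094), 166.33270263671875)
top mat 623.6090907161439 13.049005934494513 area 5685.078934919748 ((623.9229125976562, 13.194389343261719), (84.86994934082031, 84.28028869628906), 43.58317947387695) ((623.5968017578125, 13.042071342468262), (85.11543273925781, 85.26620483398438), 174.63426208496094)
top mat 657.2535799446099 125.6067965103148 area 7802.7187710898 ((657.3964233398438, 125.6423110961914), (80.1951675415039, 104.76493835449219), 6.364875316619873) ((657.3278198242188, 125.6705551147461), (88.74067
[... 248 characters left out ...]
08), array([ 0.5686, -0.2572,  0.0278])) [0.0568 0.0691]
side pear (array([ 0.4534, -0.2663]), 86, np.float64(0.0008), array([ 0.453 , -0.2666,  0.0295])) [0.0605 0.064 ]
side bottle (array([ 0.5639, -0.391 ]), 136, np.float64(0.0024), array([2.264 , 0.0936, 1.7869])) [0.0935 0.0962]
side mat 585.4234520887994 236.37245113496115 area 6273.498491006903 ((585.3928833007812, 235.90736389160156), (92.95066833496094, 87.89533996582031), 25.12224769592285) ((585.3633422851562, 236.37498474121094), (87.19823455810547, 92.14386749267578), 156.30921936035156)
side riser 424 [ 0.449  -0.1168  0.0395] ((449.5965576171875, -116.06724548339844), (78.30796813964844, 58.240013122558594), 86.84494018554688)
```

```bash
python3 - <<'E'
from meas import *
for n in ['top','side']:
    im,d,p=load(n+'0.npz')
    print(n,cyl(d,p,(.555,-.373),.021,.008,.058,.035), cyl(d,p,(.555,-.373),.021,.03,.055,.035))
    hsv=cv2.cvtColor(im,cv2.COLOR_RGB2HSV)
    # board rect
    grey=((hsv[:,:,1]<70)&(hsv[:,:,2]<130)).astype(np.uint8)
    cs,_=cv2.findContours(grey,cv2.RETR_EXTERNAL,cv2.CHAIN_APPROX_NONE)
    for c in cs:
        if cv2.contourArea(c)<3000: continue
        W=(onplane(c.reshape(-1,2),p,.018)[:,:2]*1000).astype(np.float32)
        print('board?',cv2.minAreaRect(W))
    # riser: hue/colour
    u,v=(370,236) if n=='top' else (321,237)
    print('col',im[v,u],hsv[v,u],'wood',hsv[v+35,u-30])
    uv,P=cloud(d,p,(0,0,640,400));m=(np.abs(P[:,2]-.04)<.004)&(np.hypot(P[:,0]-.45,P[:,1]+.114)<.06)
    M=np.zeros((400,640),np.uint8);M[uv[m][:,1],uv[m][:,0]]=1
    M=cv2.morphologyEx(M,cv2.MORPH_CLOSE,np.ones((3,3)))
    M=cv2.morphologyEx(M,cv2.MORPH_OPEN,np.ones((5,5)))
    c=max(cv2.findContours(M,cv2.RETR_EXTERNAL,cv2.CHAIN_APPROX_NONE)[0],key=cv2.contourArea)
    W=(onplane(c.reshape(-1,2),p,.04)[:,:2]*1000).astype(np.float32)
    a=W-W.mean(0);w,V=np.linalg.eigh(a.T@a)
    print('riser',cv2.minAreaRect(W),cv2.moments(W.reshape(-1,1,2))['m10']/cv2.moments(W.reshape(-1,1,2))['m00'],cv2.moments(W.reshape(-1,1,2))['m01']/cv2.moments(W.reshape(-1,1,2))['m00'],'pca long',V[:,1])
E
```

```text
top (array([ 0.5643, -0.389 ]), 88, np.float64(0.0005), array([ 0.5642, -0.3888,  0.0208])) (array([ 0.5643, -0.389 ]), 42, np.float64(0.0005), array([ 0.5642, -0.3887,  0.0208]))
board? ((105.45659637451172, 867.7021484375), (280.1317138671875, 207.15545654296875), 88.45023345947266)
board? ((625.33447265625, 126.87541198730469), (178.33883666992188, 347.3831481933594), 8.362306594848633)
board? ((1072.5732421875, -387.017578125), (1239.9949951171875, 298.3712463378906), 85.19705963134766)
board? ((1190.2705078125, 786.5137939453125), (653.4003295898438, 136.99691772460938), 89.54252624511719)
col [227 187 126] [ 18 113 227] wood [ 13 149 185]
riser ((450.2034606933594, -112.58479309082031), (71.03655242919922, 57.087486267089844), 88.16243743896484) 450.67987861795626 -113.15960667260954 pca long [0.09710079 0.99527454]
side (array([ 0.564, -0.391]), 116, np.float64(0.0008), array([ 0.5619, -0.3913,  0.0191])) (array([ 0.564, -0.391]), 60, np.float64(0.0008), array([ 0.5624, -0.3912,  0.0195]))
board? ((-175.4413604736328, 618.5174560546875), (329.99005126953125, 1517.94677734375), 12.065422058105469)
col [215 185 141] [ 18  88 215] wood [ 13 121 192]
riser ((449.0064392089844, -116.76226806640625), (77.67678833007812, 56.3070182800293), 85.77147674560547) 448.5907314945475 -116.6619525298892 pca long [0.15036339 0.9886308 ]
```

Request:
arm_command(
  targets=[
    [[0,0,-0.08],[19,-44,0],0],
    [[0,0,-0.08],[19,-44,0],0],
    [[0,0,-0.08],[19,-44,0],0],
    [[0,0,-0.08],[19,-44,0],0],
    [[0,0,-0.08],[19,-44,0],0],
    [[0,0,-0.08],[19,-44,0],0],
    [[0,0,-0.08],[19,-44,0],0],
    [[0,0,-0.08],[19,-44,0],0],
  ],
)

```text
t: 0.95
eef_pos: [0.347, 0.2922, 0.4047]
ee_rot: [-3.141, 0.0, -0.936]
force: [1.7, 0.5, -0.1]
width: 0.0878
```

Request:
arm_command(
  targets=[
    [[0,0,-0.08],[19,-44,0],0],
    [[0,0,-0.08],[19,-44,0],0],
    [[0,0,-0.08],[19,-44,0],0],
    [[0,0,-0.08],[19,-44,0],0],
    [[0,0,-0.08],[19,-44,0],0],
    [[0,0,-0.08],[19,-44,0],0],
    [[0,0,-0.08],[19,-44,0],0],
    [[0,0,-0.08],[19,-44,0],0],
  ],
)

```text
t: 1.75
eef_pos: [0.4991, -0.0598, 0.4048]
ee_rot: [-3.141, 0.0, -1.576]
force: [0.6, 0.9, 0.5]
width: 0.0877
```

```bash
cat > snap.py <<'E'
from station import *
import cv2,numpy as np,sys
def snap(n,tag):
    p=camera_params(n);im,d=grab_frame(n);cv2.imwrite(f"pics/{n}{tag}.png",im[:,:,::-1]);np.savez(f"{n}{tag}.npz",im=im,d=d,**{k:np.array(v) for k,v in p.items()})
for a in sys.argv[2:]: snap(a,sys.argv[1])
E
python3 snap.py 1 wrist
```

```text
(no output)
```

View pics/wrist1.png

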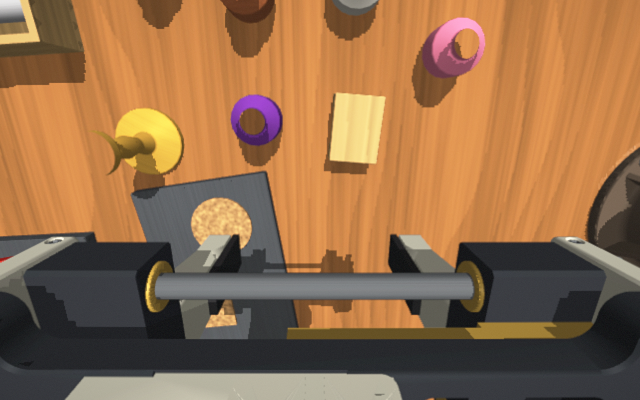

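```bash
cat >> meas.py <<'E'
def riser(im,d,p,z=.04,c0=None,near=.07):
    uv,P=cloud(d,p,(0,0,640,400));m=(np.abs(P[:,2]-z)<.005)&(np.hypot(P[:,0]-c0[0],P[:,1]-c0[1])<near)
    M=np.zeros((400,640),np.uint8);M[uv[m][:,1],uv[m][:,0]]=1
    M=cv2.morphologyEx(M,cv2.MORPH_CLOSE,np.ones((5,5)));M=cv2.morphologyEx(M,cv2.MORPH_OPEN,np.ones((5,5)))
    c=max(cv2.findContours(M,cv2.RETR_EXTERNAL,cv2.CHAIN_APPROX_NONE)[0],key=cv2.contourArea)
    W=(onplane(c.reshape(-1,2),p,z)[:,:2]*1000).astype(np.float32)
    mm=cv2.moments(W.reshape(-1,1,2))
    return cv2.minAreaRect(W),mm['m10']/mm['m00'],mm['m01']/mm['m00'],0.5*np.degrees(np.arctan2(2*mm['mu11'],mm['mu20']-mm['mu02']))
def mats(im,d,p):
    hsv=cv2.cvtColor(im,cv2.COLOR_RGB2HSV);out=[]
    grey=((hsv[:,:,1]<70)&(hsv[:,:,2]<130)).astype(np.uint8)
    cs,h=cv2.findContours(grey,cv2.RETR_CCOMP,cv2.CHAIN_APPROX_NONE)
    for i,c in enumerate(cs):
        if h[0][i][3]>=0 and cv2.contourArea(c)>150:
            W=(onplane(c.reshape(-1,2),p,.022)[:,:2]*1000).astype(np.float32)
            if not(400<W[:,0].mean()<800 and -100<W[:,1].mean()<350): continue
            M=cv2.moments(W.reshape(-1,1,2)); out.append((round(M['m10']/M['m00'],1),round(M['m01']/M['m00'],1),round(M['m00']),cv2.minAreaRect(W)))
    return out
E
python3 - <<'E'
from meas import *
im,d,p=load('wrist1.npz')
print(riser(im,d,p,c0=(.45,-.114)))
print(mats(im,d,p))
E
```

```text
(((452.37945556640625, -114.2586669921875), (75.39901733398438, 55.67353820800781), 85.14497375488281), 452.3488299114626, -114.26905048245006, np.float64(85.6383352777127))
[(635.5, 154.4, 1529, ((641.9070434570312, 149.97836303710938), (51.475101470947266, 47.99139404296875), 5.596712112426758)), (498.7, 105.3, 8665, ((501.59619140625, 105.49299621582031), (23.0748291015625, 452.521484375), 89.74502563476562)), (726.8, 105.4, 1967, ((724.4229125976562, 103.79054260253906), (94.78719329833984, 39.383724212646484), 75.0634536743164)), (626.4, 12.9, 5283, ((630.7139282226562, 15.889175415039062), (99.73678588867188, 82.90045928955078), 29.783565521240234))]
```

Request:
arm_command(
  targets=[
    [[0,0,-0.04],[-24,-27,-20],0],
    [[0,0,-0.035],[-23,-27.5,-20],0],
    [[0,0,0],[0,0,-40],0],
    [[0,0,0],[0,0,-40],0],
    [[0,0,0],[0,0,-40],0],
    [[0,0,0],[0,0,-30],0],
    [[0,0,0],[0,0,-15],0],
    [[0,0,0],[0,0,-10],0],
  ],
)

```text
t: 2.6
eef_pos: [0.4514, -0.1123, 0.1882]
ee_rot: [3.139, -0.001, -1.648]
force: [0.5, 0.2, 0.2]
width: 0.0878
```

Request:
arm_command(
  targets=[
    [[0,0,0],[0,0,0],0],
    [[0,0,0],[0,0,0],0.3],
    [[0,0,0],[0,0,0],1],
    [[0,0,0],[0,0,0],1],
    [[0,0,0],[0,0,0],1],
    [[0,0,0],[0,0,0],1],
    [[0,0,0],[0,0,0],1],
  ],
  squeeze=15,
)

```text
t: 3.3
eef_pos: [0.4519, -0.1122, 0.1901]
ee_rot: [-3.141, 0.0, -1.648]
force: [-0.9, 0.2, 7.1]
width: 0.0558
```

Request:
arm_command(
  targets=[
    [[0,0,0],[0,0,20],1],
    [[0,0,0],[0,0,45],1],
    [[0,0,0],[0,0,45],1],
    [[0,0,0.03],[25,40,40],1],
    [[0,0,0.03],[25,40,40],1],
    [[0,0,0.03],[25,40,20],1],
    [[0,0,0.03],[25,40,0],1],
    [[0,0,0.03],[25,40,0],1],
  ],
)

```text
t: 4.1
eef_pos: [0.5671, 0.0731, 0.3848]
ee_rot: [-3.14, 0.001, -1.497]
force: [-0.3, -1.2, -1.5]
width: 0.0555
```

Request:
arm_command(
  targets=[
    [[0,0,0.03],[25,40,0],1],
    [[0,0,0.03],[25,40,0],1],
    [[0,0,0],[25,40,0],1],
    [[0,0,0],[3,42,0],1],
    [[0,0,0],[0,0,0],1],
    [[0,0,0],[0,0,0],1],
  ],
)

```text
t: 4.7
eef_pos: [0.6444, 0.2346, 0.3825]
ee_rot: [3.14, -0.001, -1.436]
force: [-0.4, -0.4, -2.0]
width: 0.0555
```

```bash
python3 snap.py 2 wrist top; python3 -c "
from meas import *
from station import *
s=get_state();print(s['eef_pos'],s['ee_rot'],s['width'])
im,d,p=load('wrist2.npz');print(mats(im,d,p))
im,d,p=load('top0.npz');print(mats(im,d,p))"
```

```text
[0.64436898 0.23298696 0.38340663] [ 3.14056381e+00 -3.78109148e-04 -1.43793729e+00] 0.055626092768656626
[(658.2, 125.9, 7248, ((658.5114135742188, 125.89962005615234), (75.51235961914062, 99.28942108154297), 6.164915561676025))]
[(586.9, 240.5, 5653, ((585.89599609375, 240.58404541015625), (84.5011215209961, 84.20919799804688), 44.311256408691406)), (623.6, 13.0, 5685, ((623.9229125976562, 13.194389343261719), (84.86994934082031, 84.28028869628906), 43.58317947387695)), (657.3, 125.6, 7803, ((657.3964233398438, 125.6423110961914), (80.1951675415039, 104.76493835449219), 6.364875316619873))]
```

View pics/wrist2.png

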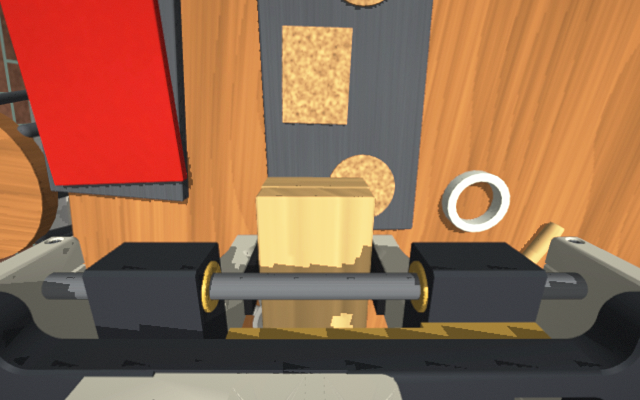

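```bash
python3 -c "
from meas import *
im,d,p=load('wrist2.npz')
g=cv2.cvtColor(im,cv2.COLOR_RGB2GRAY)
print(g[180:205,[280,315,350]].T)
t=np.array([.6444,.2330,.3834]);yaw=-1.438
for z in (.2334,):
  for uv in [(258,194.5),(315,194.5),(372,194.5)]:
    w=onplane([uv],p,z)[0]-t
    c,s=np.cos(yaw),np.sin(yaw);print(uv,'toolx',w[0]*c+w[1]*s,'tooly',w[0]*s-w[1]*c)
uv,P=cloud(d,p,(262,200,370,245));P=P-t;print(np.median(P,0),np.percentile(P[:,2],[10,90]))
"
```

```text
[[148 147 146 141 141 149 177 174 147 140 142 145 147 154 157 131 184 223
  228 226 224 224 224 225 225]
 [152 144 143 142 142 149 174 177 161 151 149 150 151 151 147 125 170 219
  225 224 223 223 223 223 223]
 [154 149 144 143 146 148 165 181 162 148 148 152 155 151 149 147 166 205
  217 215 215 214 212 214 215]]
(258, 194.5) toolx 0.03984381792527275 tooly -0.026519068787282957
(315, 194.5) toolx 0.03988515779518046 tooly -0.0007903578219288689
(372, 194.5) toolx 0.03992723257690459 tooly 0.024953794328467612
[ 0.00387316 -0.02527901 -0.1524548 ] [-0.1531995  -0.15170778]
```

```bash
python3 -c "
from meas import *
for f in ['wrist2.npz','top0.npz']:
  im,d,p=load(f)
  hsv=cv2.cvtColor(im,cv2.COLOR_RGB2HSV)
  grey=((hsv[:,:,1]<70)&(hsv[:,:,2]<130)).astype(np.uint8)
  cs,h=cv2.findContours(grey,cv2.RETR_CCOMP,cv2.CHAIN_APPROX_NONE)
  for i,c in enumerate(cs):
    if h[0][i][3]<0 or cv2.contourArea(c)<150: continue
    W=(onplane(c.reshape(-1,2),p,.022)[:,:2]*1000)
    if np.hypot(*(W.mean(0)-[657,126]))>8: continue
    a=np.radians(6.3);e=(W-[657.5,125.8])@np.array([[np.cos(a),-np.sin(a)],[np.sin(a),np.cos(a)]])
    print(f)
    for k,L in ((0,36),(1,48)):
      for s in (1,-1):
        m=(s*e[:,k]>L-3)&(abs(e[:,1-k])<(30 if k else 42)*.95)
        f1=np.polyfit(e[m,1-k],e[m,k],1);print(k,s,m.sum(),'slope deg',np.degrees(np.arctan(f1[0]))*(-1 if k==0 else 1),'off',f1[1])
"
```

```text
wrist2.npz
0 1 80 slope deg -0.4005620939630275 off 37.734376171538294
0 -1 80 slope deg -0.16823431906312722 off -36.19376204419958
1 1 51 slope deg -0.4285513415814182 off 49.0131592366372
1 -1 56 slope deg -0.6003908818411139 off -49.03463798567465
top0.npz
0 1 28 slope deg -0.8442959156575547 off 38.2188733663227
0 -1 28 slope deg 0.056532269892957746 off -38.85151534473003
1 1 20 slope deg -0.5828612271423363 off 50.70068938095187
1 -1 19 slope deg -0.08798995750441548 off -51.10611472921995
```

Request:
arm_command(
  targets=[
    [[0,0,-0.015],[6,-35,0],1],
    [[0,0,-0.015],[7,-35,0],1],
    [[0,0,0],[0,-35.5,-20],1],
    [[0,0,0],[0,0,-45],1],
    [[0,0,0],[0,0,-45],1],
    [[0,0,0],[0,0,-30],1],
    [[0,0,0],[0,0,-12],1],
    [[0,0,0],[0,0,0],1],
  ],
)

```text
t: 5.6
eef_pos: [0.6572, 0.1269, 0.2307]
ee_rot: [3.139, -0.001, -1.469]
force: [0.2, -0.3, -1.4]
width: 0.0558
```

Request:
arm_command(
  targets=[
    [[0,0,0],[0,0,0],1],
    [[0,0,0],[0,0,0],1],
  ],
)

```text
t: 5.8
eef_pos: [0.6585, 0.1282, 0.2343]
ee_rot: [-3.138, 0.001, -1.468]
force: [-0.4, 0.3, -0.5]
width: 0.0558
```

Request:
arm_command(
  targets=[
    [[0,0,0],[0,0,-12],1],
    [[0,0,0],[0,0,0],1],
    [[0,0,0],[0,0,0],1],
  ],
)

```text
t: 6.1
eef_pos: [0.6575, 0.1279, 0.2196]
ee_rot: [3.141, -0.0, -1.468]
force: [-0.8, 1.0, -2.0]
width: 0.0559
```

Request:
arm_command(
  targets=[
    [[0,0,0],[0,0,0],1],
  ],
)

```text
t: 6.2
eef_pos: [0.6577, 0.128, 0.22]
ee_rot: [-3.141, -0.0, -1.468]
force: [-0.8, 0.4, -1.9]
width: 0.0557
```

Request:
arm_command(
  targets=[
    [[0,0,0],[0,0,0],1],
  ],
)

```text
t: 6.3
eef_pos: [0.6578, 0.1281, 0.2201]
ee_rot: [-3.141, 0.0, -1.468]
force: [-0.5, -0.8, -0.8]
width: 0.0559
```

Request:
arm_command(
  targets=[
    [[0,0,0],[-0.4,-0.5,-4],1],
    [[0,0,0],[0,0,-2.5],1],
    [[0,0,0],[0,0,0],1],
    [[0,0,0],[0,0,0],1],
  ],
)

```text
t: 6.7
eef_pos: [0.6572, 0.1274, 0.2132]
ee_rot: [3.141, -0.0, -1.468]
force: [0.0, -0.4, -0.7]
width: 0.0562
```

Request:
arm_command(
  targets=[
    [[0,0,0],[0,0,-1],1],
    [[0,0,0],[0,0,0],1],
    [[0,0,0],[0,0,0],1],
  ],
)

```text
t: 7.0
eef_pos: [0.6573, 0.1275, 0.2124]
ee_rot: [-3.142, 0.0, -1.468]
force: [0.2, -0.7, -0.9]
width: 0.0558
```

Request:
arm_command(
  targets=[
    [[0,0,0],[0,0,-0.7],1],
    [[0,0,0],[0,0,0],1],
    [[0,0,0],[0,0,0],1],
  ],
)

```text
t: 7.3
eef_pos: [0.6573, 0.1275, 0.2122]
ee_rot: [-3.141, 0.0, -1.468]
force: [-3.1, -0.6, 5.4]
width: 0.0556
```

Request:
arm_command(
  targets=[
    [[0,0,0],[0,0,0],0.3],
    [[0,0,0],[0,0,0],0],
    [[0,0,0],[0,0,0],0],
    [[0,0,0],[0,0,0],0],
    [[0,0,0],[0,0,20],0],
    [[0,0,0],[0,20,45],0],
    [[0,0,0],[0,45,45],0],
    [[0,0,0],[0,40,45],0],
  ],
)

```text
t: 8.1
eef_pos: [0.6572, 0.2166, 0.3509]
ee_rot: [-3.142, 0.0, -1.469]
force: [0.9, 1.0, -0.9]
width: 0.0879
```

```bash
python3 snap.py 3 wrist; python3 -c "
from meas import *
im,d,p=load('wrist3.npz');print(riser(im,d,p,.062,(.657,.126)))
"
```

```text
(((658.4481201171875, 126.05528259277344), (55.5195426940918, 74.32421875), 5.666201591491699), 658.4919201570905, 126.01139916968238, np.float64(-84.57732687415917))
```

View pics/wrist3.png

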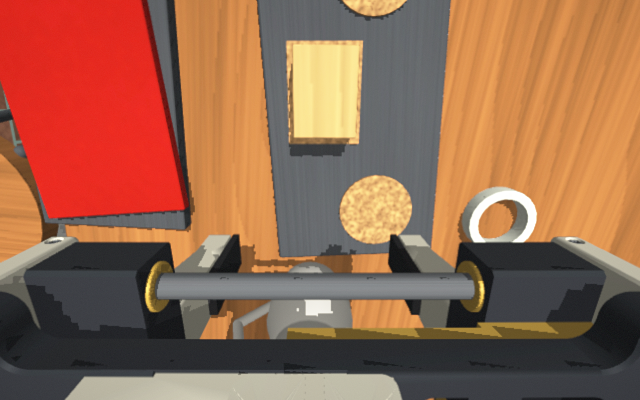

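```bash
python3 -c "
from meas import *
im,d,p=load('wrist3.npz');print(mats(im,d,p))
uv,P=cloud(d,p,(0,0,640,400))
hsv=cv2.cvtColor(im,cv2.COLOR_RGB2HSV)
x,y,w,h=335,168,82,80
roi=hsv[y:y+h,x:x+w]
M=(roi[:,:,1]>90).astype(np.uint8)
c=max(cv2.findContours(M,cv2.RETR_EXTERNAL,cv2.CHAIN_APPROX_NONE)[0],key=cv2.contourArea).reshape(-1,2)+[x,y]
print(cv2.boundingRect(c.reshape(-1,1,2)))
W=(onplane(c,p,.022)[:,:2]*1000).astype(np.float32);print(cv2.fitEllipse(W),cv2.minEnclosingCircle(W))
im,d,p=load('top0.npz')
uv,P=cloud(d,p,(150,130,230,200));
for z0,z1 in ((.03,.06),(.06,.1),(.1,.14)):
  m=(P[:,2]>z0)&(P[:,2]<z1);print('jug',z0,P[m].min(0),P[m].max(0),m.sum())
"
```

```text
[(643.9, 345.3, 7989, ((644.1947631835938, 345.9087829589844), (385.92584228515625, 22.341876983642578), 5.9016432762146)), (656.4, 321.7, 308, ((657.4711303710938, 321.12615966796875), (37.81260299682617, 10.680563926696777), 5.883241653442383)), (658.4, 125.6, 7215, ((658.35888671875, 125.97364044189453), (75.21649932861328, 98.4962387084961), 5.904318332672119))]
(339, 175, 73, 69)
((588.6419677734375, 240.03125), (78.93464660644531, 79.33500671386719), 164.42884826660156) ((588.1343383789062, 240.31707763671875), 40.51662826538086)
jug 0.03 [0.60308624 0.31291916 0.03016078] [0.70628366 0.401991   0.05988513] 192
jug 0.06 [0.60270426 0.31098198 0.06018679] [0.72300955 0.40118882 0.09994807] 413
jug 0.1 [0.61043158 0.31917378 0.10004606] [0.71708805 0.39610795 0.13376725] 391
```

Request:
arm_command(
  targets=[
    [[0,0,0],[-18,-43,4],0],
    [[0,0,0],[-18,-43,4],0],
    [[0,0,0],[-18,-43,4],0],
    [[0,0,0],[-18,-43,4],0],
    [[0,0,0],[-18,-43,4],0],
    [[0,0,0],[-18,-43,4],0],
    [[0,0,0],[-18,-43,4],0],
    [[0,0,0],[-18,-43,4],0],
  ],
)

```text
t: 8.95
eef_pos: [0.5122, -0.1295, 0.3817]
ee_rot: [-3.141, 0.0, -1.467]
force: [1.2, -1.1, 0.2]
width: 0.0874
```

Request:
arm_command(
  targets=[
    [[0,0,0],[0,0,0],0],
    [[0,0,0],[0,0,0],0],
  ],
)

```text
t: 9.15
eef_pos: [0.5128, -0.129, 0.3817]
ee_rot: [-3.141, 0.0, -1.47]
force: [0.4, 0.8, -0.3]
width: 0.0878
```

```bash
python3 snap.py 4 wrist; python3 - <<'E'
from meas import *
from station import get_state
s=get_state();print(s['eef_pos'],s['ee_rot'])
im,d,p=load('wrist4.npz')
S=dict(vase=((.569,-.256),.028,.017,.042),pear=((.4535,-.265),.030,.017,.036),bottle=((.564,-.389),.021,.008,.058))
for k,(c,r,a,b) in S.items(): print(k,cyl(d,p,c,r,a,b),zmax(d,p,c))
uv,P=cloud(d,p,(0,0,640,400))
m=(P[:,2]>.04)&(P[:,2]<.2)
M=np.zeros((400,640),np.uint8);M[uv[m][:,1],uv[m][:,0]]=1
H=np.full((400,640),0.);H[uv[:,1],uv[:,0]]=P[:,2]
n,l,st,ce=cv2.connectedComponentsWithStats(M)
for i in range(1,n):
    if st[i][4]>150:
        q=P[(l[uv[:,1],uv[:,0]]==i)];print(st[i],q.min(0).round(3),q.max(0).round(3))
E
```

```text
[ 0.513234   -0.12820228  0.38149448] [-3.14100308e+00  1.20069647e-04 -1.46887862e+00]
vase (array([ 0.5699, -0.2564]), 149, np.float64(0.0003), array([ 0.5695, -0.256 ,  0.0275])) [0.0551 0.0581]
pear (array([ 0.4547, -0.2652]), 166, np.float64(0.0003), array([ 0.4551, -0.2649,  0.0296])) [0.0608 0.0637]meas.py:9: RuntimeWarning: Mean of empty slice.
  return s.x.round(4),len(Q),np.abs(f(s.x)).mean().round(4),g.x.round(4)
  ret = ret.dtype.type(ret / rcount)
Traceback (most recent call last):
  File "meas.py", line 11, in zmax
    uv,P=cloud(d,p,(0,0,640,400));m=(np.hypot(P[:,0]-c[0],P[:,1]-c[1])<rad);return np.percentile(P[m,2],[95,99]).round(4)
                                                                                   ~~~~~~~~~~~~~^^^^^^^^^^^^^^^^
IndexError: index -1 is out of bounds for axis 0 with size 0
```

View pics/wrist4.png

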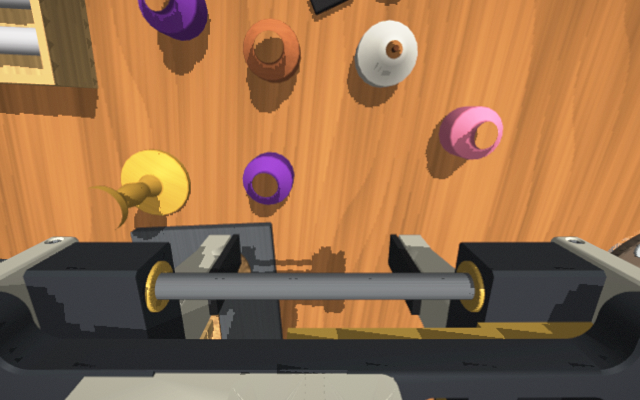

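Request:
arm_command(
  targets=[
    [[0,0,0.137],[14,-32,0],0],
    [[0,0,0.137],[14,-32,0],0],
    [[0,0,0.137],[14,-32,0],0],
    [[0,0,0.137],[14,-32,0],0],
    [[0,0,0.137],[0,0,-20],0],
    [[0,0,0],[0,0,-40],0],
    [[0,0,0],[0,0,-30],0],
    [[0,0,0],[0,0,0],0],
  ],
)

```text
t: 10.0
eef_pos: [0.5684, -0.2545, 0.2863]
ee_rot: [3.137, 0.007, -0.782]
force: [0.3, 0.3, -1.0]
width: 0.0879
```

Request:
arm_command(
  targets=[
    [[0,0,0],[0,0,0],0],
    [[0,0,0],[0,0,0],0],
  ],
)

```text
t: 10.2
eef_pos: [0.5705, -0.2555, 0.2933]
ee_rot: [-3.14, -0.002, -0.781]
force: [-0.2, 0.0, 1.0]
width: 0.0874
```

Request:
arm_command(
  targets=[
    [[0,0,0],[-0.6,-0.8,-40],0],
    [[0,0,0],[0,0,-35],0],
    [[0,0,0],[0,0,-15],0],
    [[0,0,0],[0,0,0],0],
    [[0,0,0],[0,0,0],0],
  ],
)

```text
t: 10.7
eef_pos: [0.5697, -0.2568, 0.2032]
ee_rot: [-3.141, -0.002, -0.782]
force: [0.2, -0.5, 1.1]
width: 0.0876
```

```bash
python3 snap.py 5 wrist; python3 -c "
from station import get_state
s=get_state();print(s['eef_pos'],s['ee_rot'])"
```

```text
[ 0.56981946 -0.25684441  0.20360428] [-3.13985651e+00 -2.93956443e-03 -7.82141471e-01]
```

View pics/wrist5.png

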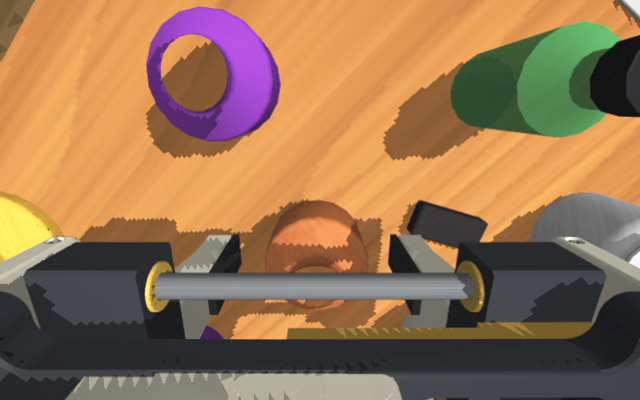

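Request:
arm_command(
  targets=[
    [[0,0,0],[-0.3,0.4,-10],0],
    [[0,0,0],[0,0,0],0],
    [[0,0,0],[0,0,0],0.3],
    [[0,0,0],[0,0,0],0.5],
    [[0,0,0],[0,0,0],1],
    [[0,0,0],[0,0,0],1],
    [[0,0,0],[0,0,0],1],
    [[0,0,0],[0,0,0],1],
  ],
  squeeze=15,
)

```text
t: 11.55
eef_pos: [0.5684, -0.2564, 0.1915]
ee_rot: [-3.142, -0.0, -0.783]
force: [0.4, -0.1, 0.3]
width: 0.0554
```

Request:
arm_command(
  targets=[
    [[0,0,0],[0,0,0],1],
    [[0,0,0],[0,0,0],1],
  ],
)

```text
t: 11.75
eef_pos: [0.5684, -0.2564, 0.1915]
ee_rot: [3.142, -0.0, -0.783]
force: [-0.3, 0.2, 1.1]
width: 0.0554
```

Request:
arm_command(
  targets=[
    [[0,0,0],[0,0,15],1],
    [[0,0,0],[0,0,35],1],
    [[0,0,0],[0,0,45],1],
    [[0,0,0],[0,0,45],1],
    [[0,0,0],[5,35,20],1],
    [[0,0,0],[11,45,0],1],
    [[0,0,0],[11,45,0],1],
    [[0,0,0],[11,45,0],1],
  ],
)

```text
t: 12.55
eef_pos: [0.6061, -0.0849, 0.3514]
ee_rot: [-3.141, 0.0, -0.784]
force: [1.1, -0.5, -2.2]
width: 0.0553
```

Request:
arm_command(
  targets=[
    [[0,0,0],[11,45,0],1],
    [[0,0,0],[11,45,0],1],
    [[0,0,0],[11,45,0],1],
    [[0,0,0],[11,45,0],1],
    [[0,0,0],[7,32,0],1],
    [[0,0,0],[0,0,0],1],
    [[0,0,0],[0,0,0],1],
    [[0,0,0],[0,0,0],1],
  ],
)

```text
t: 13.35
eef_pos: [0.6571, 0.1251, 0.351]
ee_rot: [3.141, 0.0, -0.783]
force: [-0.5, 0.3, -1.5]
width: 0.0552
```

```bash
python3 snap.py 6 wrist; python3 -c "
from station import get_state
from meas import *
s=get_state();t=s['eef_pos'];print(t,s['ee_rot'],s['width'])
im,d,p=load('wrist6.npz')
z=t[2]-.1915
r=cyl(d,p,t[:2],.028,z+.015,z+.043,.06);print(r)
w=r[0]-t[:2];yaw=s['ee_rot'][2];c,s_=np.cos(yaw),np.sin(yaw);print('tool x',w@[c,s_],'tool y',w@[s_,-c])
"
```

```text
[0.65711064 0.1247672  0.35119372] [ 3.14105112e+00  2.59118932e-04 -7.83655237e-01] 0.05511741390679367
(array([0.6584, 0.1255]), 3583, np.float64(0.004), array([0.6464, 0.1375, 0.0436]))
tool x 0.00039604129287627485 tool y -0.00142919246161944
```

View pics/wrist6.png

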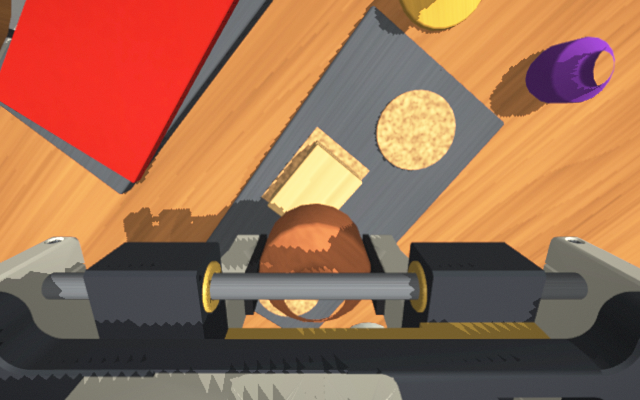

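Request:
arm_command(
  targets=[
    [[0,0,0],[0,1.3,-20],1],
    [[0,0,0],[0,0,-35],1],
    [[0,0,0],[0,0,-25],1],
    [[0,0,0],[0,0,-8],1],
    [[0,0,0],[0,0,0],1],
    [[0,0,0],[0,0,0],1],
    [[0,0,0],[0,0,0],1],
  ],
)

```text
t: 14.1
eef_pos: [0.658, 0.1269, 0.2653]
ee_rot: [-3.139, -0.001, -0.783]
force: [-0.2, -0.8, -2.0]
width: 0.0553
```

Request:
arm_command(
  targets=[
    [[0,0,0],[0,0,-5],1],
    [[0,0,0],[0,0,-3],1],
    [[0,0,0],[0,0,0],1],
    [[0,0,0],[0,0,0],1],
  ],
)

```text
t: 14.5
eef_pos: [0.6573, 0.127, 0.2553]
ee_rot: [3.141, 0.0, -0.783]
force: [0.5, 0.2, -1.3]
width: 0.0555
```

Request:
arm_command(
  targets=[
    [[0,0,0],[0,0,0],1],
  ],
)

```text
t: 14.6
eef_pos: [0.6574, 0.127, 0.2555]
ee_rot: [-3.141, -0.0, -0.783]
force: [-0.1, -1.3, -1.2]
width: 0.0557
```

Request:
arm_command(
  targets=[
    [[0,0,0],[-0.3,-0.7,0],1],
    [[0,0,0],[0,0,-1.2],1],
    [[0,0,0],[0,0,0],1],
    [[0,0,0],[0,0,0],1],
  ],
)

```text
t: 15.0
eef_pos: [0.657, 0.1262, 0.2541]
ee_rot: [3.141, 0.0, -0.783]
force: [0.1, -0.4, -1.2]
width: 0.0554
```

Request:
arm_command(
  targets=[
    [[0,0,0],[0,0,-0.7],1],
    [[0,0,0],[0,0,0],1],
    [[0,0,0],[0,0,0],1],
  ],
)

```text
t: 15.3
eef_pos: [0.6571, 0.1263, 0.2535]
ee_rot: [-3.141, -0.0, -0.783]
force: [-0.2, -0.5, -1.4]
width: 0.0551
```

Request:
arm_command(
  targets=[
    [[0,0,0],[0,0,-0.5],1],
    [[0,0,0],[0,0,0],1],
    [[0,0,0],[0,0,0],1],
  ],
)

```text
t: 15.6
eef_pos: [0.6571, 0.1262, 0.2535]
ee_rot: [-3.141, -0.0, -0.783]
force: [-2.1, 0.3, 4.5]
width: 0.0553
```

Request:
arm_command(
  targets=[
    [[0,0,0],[0,0,0],0.3],
    [[0,0,0],[0,0,0],0],
    [[0,0,0],[0,0,0],0],
    [[0,0,0],[0,0,0],0],
    [[0,0,0],[0,0,30],0],
    [[0,0,0],[0,0,45],0],
    [[0,0,0],[-15,15,40],0],
    [[0,0,0],[-30,30,10],0],
  ],
)

```text
t: 16.4
eef_pos: [0.6138, 0.1707, 0.3829]
ee_rot: [-3.135, -0.003, -0.785]
force: [0.2, 1.8, -0.4]
width: 0.0876
```

Request:
arm_command(
  targets=[
    [[0,0,0],[-30,30,0],0],
    [[0,0,0],[0,0,0],0],
    [[0,0,0],[0,0,0],0],
  ],
)

```text
t: 16.7
eef_pos: [0.5815, 0.202, 0.3785]
ee_rot: [-3.141, -0.0, -0.781]
force: [0.6, -1.6, -0.3]
width: 0.0872
```

```bash
python3 snap.py 7 wrist side; python3 -c "
from meas import *
im,d,p=load('wrist7.npz');print(riser(im,d,p,.062,(.657,.126)));print(cyl(d,p,(.657,.126),.028,.062+.015,.062+.042))
im,d,p=load('side7.npz');print(cyl(d,p,(.657,.126),.028,.062+.015,.062+.042))
cv2.imwrite('pics/side7c.png',cv2.resize(im[90:240,240:420][:,:,::-1],None,fx=4,fy=4,interpolation=2))
"
```

```text
(((663.4478149414062, 121.85371398925781), (34.18701171875, 32.28638458251953), 45.275856018066406), 663.4192974769825, 121.75429903975872, np.float64(43.981578209650266))
(array([0.6593, 0.1263]), 34, np.float64(0.0003), array([0.6586, 0.1267, 0.0273]))
(array([0.6571, 0.1262]), 113, np.float64(0.0012), array([0.6569, 0.1259, 0.0277]))
```

View pics/wrist7.png

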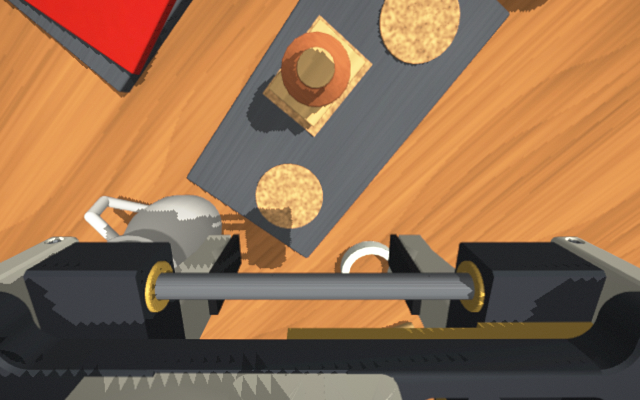

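View pics/side7c.png

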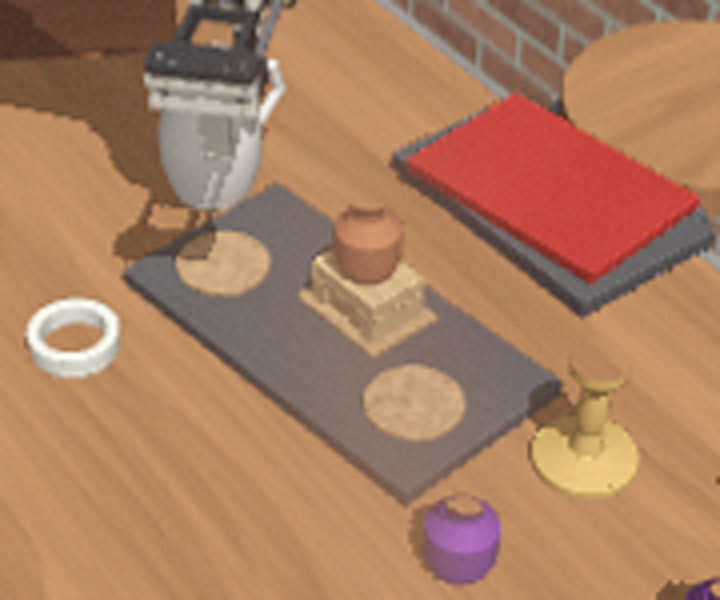

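Request:
arm_command(
  targets=[
    [[0,0,0],[-12,-43,0],0],
    [[0,0,0],[-12,-43,0],0],
    [[0,0,0],[-12,-43,0],0],
    [[0,0,0],[-12,-43,0],0],
    [[0,0,0],[-12,-43,0],0],
    [[0,0,0],[-12,-43,0],0],
    [[0,0,0],[-12,-43,0],0],
    [[0,0,0],[-12,-43,0],0],
  ],
)

```text
t: 17.6
eef_pos: [0.4854, -0.1453, 0.3779]
ee_rot: [3.141, -0.0, -0.784]
force: [1.2, -1.0, 0.4]
width: 0.0874
```

Request:
arm_command(
  targets=[
    [[0,0,0],[-12,-43,0],0],
    [[0,0,0],[-12,-43,0],0],
    [[0,0,0],[-7,-37,0],0],
    [[0,0,0],[0,0,-30],0],
    [[0,0,0],[0,0,-30],0],
    [[0,0,0],[0,0,0],0],
    [[0,0,0],[0,0,0],0],
    [[0,0,0],[0,0,0],0],
  ],
)

```text
t: 18.4
eef_pos: [0.4558, -0.2662, 0.3194]
ee_rot: [-3.141, -0.002, -0.783]
force: [-0.1, 0.6, -0.1]
width: 0.0878
```

```bash
python3 snap.py 8 wrist; python3 -c "
from station import get_state
from meas import *
s=get_state();print(s['eef_pos'],s['ee_rot'])
im,d,p=load('wrist8.npz');print(cyl(d,p,(.454,-.265),.030,.016,.036))"
```

```text
[ 0.45580154 -0.26592825  0.31952468] [-3.14063592e+00 -2.09370439e-03 -7.82287866e-01]
(array([ 0.4549, -0.265 ]), 204, np.float64(0.0002), array([ 0.4551, -0.2652,  0.0297]))
```

View pics/wrist8.png

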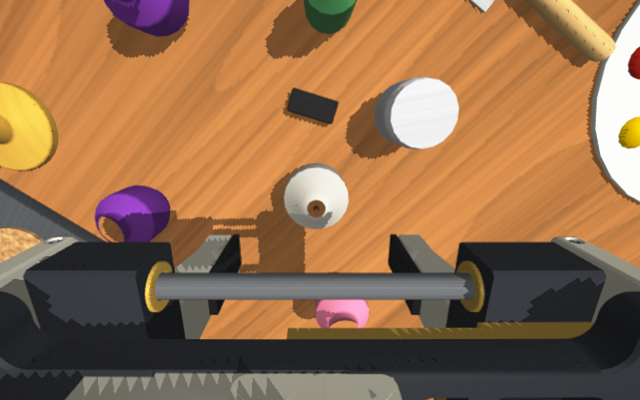

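Request:
arm_command(
  targets=[
    [[0,0,0],[-1.3,0.7,-40],0],
    [[0,0,0],[0,0,-40],0],
    [[0,0,0],[0,0,-30],0],
    [[0,0,0],[0,0,-10],0],
    [[0,0,0],[0,0,0],0],
    [[0,0,0],[0,0,0],0],
  ],
)

```text
t: 19.05
eef_pos: [0.4548, -0.2652, 0.1996]
ee_rot: [-3.141, -0.002, -0.782]
force: [0.1, -0.3, -0.5]
width: 0.0877
```

Request:
arm_command(
  targets=[
    [[0,0,0],[0,0,0],0],
    [[0,0,0],[0,0,0],0],
  ],
)

```text
t: 19.25
eef_pos: [0.4543, -0.2652, 0.1995]
ee_rot: [-3.14, -0.002, -0.783]
force: [0.0, -0.6, -0.6]
width: 0.0876
```

Request:
arm_command(
  targets=[
    [[0,0,0],[0,0,-12],0],
    [[0,0,0],[0,0,0],0],
    [[0,0,0],[0,0,0],0.25],
    [[0,0,0],[0,0,0],0.5],
    [[0,0,0],[0,0,0],1],
    [[0,0,0],[0,0,0],1],
    [[0,0,0],[0,0,0],1],
    [[0,0,0],[0,0,0],1],
  ],
  squeeze=15,
)

```text
t: 20.05
eef_pos: [0.4538, -0.2651, 0.1861]
ee_rot: [-3.142, -0.0, -0.783]
force: [-0.7, -0.4, 0.7]
width: 0.0591
```

Request:
arm_command(
  targets=[
    [[0,0,0],[0,0,0],1],
    [[0,0,0],[0,0,0],1],
  ],
)

```text
t: 20.25
eef_pos: [0.4538, -0.2651, 0.1861]
ee_rot: [-3.142, -0.0, -0.783]
force: [-0.3, -0.3, 1.9]
width: 0.0597
```

Request:
arm_command(
  targets=[
    [[0,0,0],[0,0,15],1],
    [[0,0,0],[0,0,35],1],
    [[0,0,0],[0,0,45],1],
    [[0,0,0],[0,0,45],1],
    [[0,0,-0.07],[8,25,30],1],
    [[0,0,-0.07],[11,43,0],1],
    [[0,0,-0.07],[11,43,0],1],
    [[0,0,-0.07],[11,43,0],1],
  ],
)

```text
t: 21.05
eef_pos: [0.4944, -0.1096, 0.3561]
ee_rot: [-3.141, 0.0, -1.067]
force: [0.9, 0.2, -2.5]
width: 0.0596
```

Request:
arm_command(
  targets=[
    [[0,0,-0.07],[11,43,0],1],
    [[0,0,-0.07],[11,43,0],1],
    [[0,0,-0.07],[11,43,0],1],
    [[0,0,-0.07],[11,43,0],1],
    [[0,0,-0.07],[11,43,0],1],
    [[0,0,-0.07],[11,43,0],1],
    [[0,0,-0.07],[11,43,0],1],
    [[0,0,0],[11,43,0],1],
  ],
)

```text
t: 21.85
eef_pos: [0.5826, 0.2347, 0.3554]
ee_rot: [3.141, -0.0, -1.555]
force: [1.0, -0.2, -2.1]
width: 0.0593
```

Request:
arm_command(
  targets=[
    [[0,0,0],[5,8,0],1],
    [[0,0,0],[0,0,0],1],
    [[0,0,0],[0,0,0],1],
    [[0,0,0],[0,0,0],1],
  ],
)

```text
t: 22.25
eef_pos: [0.5874, 0.2398, 0.3558]
ee_rot: [3.141, -0.0, -1.554]
force: [-0.1, 0.2, -1.0]
width: 0.0592
```

Request:
arm_command(
  targets=[
    [[0,0,0],[0,0.5,-25],1],
    [[0,0,0],[0,0,-40],1],
    [[0,0,0],[0,0,-40],1],
    [[0,0,0],[0,0,-22],1],
    [[0,0,0],[0,0,-10],1],
    [[0,0,0],[0,0,0],1],
    [[0,0,0],[0,0,0],1],
    [[0,0,0],[0,0,0],1],
  ],
)

```text
t: 23.05
eef_pos: [0.5884, 0.2417, 0.2209]
ee_rot: [-3.139, 0.002, -1.553]
force: [-0.4, 0.6, -2.1]
width: 0.0591
```

Request:
arm_command(
  targets=[
    [[0,0,0],[0,0,0],1],
  ],
)

```text
t: 23.15
eef_pos: [0.5881, 0.2417, 0.2205]
ee_rot: [-3.14, 0.001, -1.553]
force: [-0.8, -0.2, -2.2]
width: 0.0594
```

Request:
arm_command(
  targets=[
    [[0,0,0],[-0.5,-0.9,-5],1],
    [[0,0,0],[0,0,-4.5],1],
    [[0,0,0],[0,0,-1.5],1],
    [[0,0,0],[0,0,0],1],
    [[0,0,0],[0,0,0],1],
  ],
)

```text
t: 23.65
eef_pos: [0.5871, 0.2405, 0.2081]
ee_rot: [3.141, -0.0, -1.553]
force: [-3.1, -1.1, 3.0]
width: 0.0593
```

Request:
arm_command(
  targets=[
    [[0,0,0],[0,0,0],1],
  ],
)

```text
t: 23.75
eef_pos: [0.5871, 0.2404, 0.2081]
ee_rot: [3.141, -0.0, -1.553]
force: [-3.1, -1.6, 4.2]
width: 0.0589
```

Request:
arm_command(
  targets=[
    [[0,0,0],[0,0,0],0.3],
    [[0,0,0],[0,0,0],0],
    [[0,0,0],[0,0,0],0],
    [[0,0,0],[0,0,0],0],
    [[0,0,0],[0,0,30],0],
    [[0,0,0],[0,0,45],0],
    [[0,0,0],[0,0,45],0],
    [[0,0,0],[0,0,45],0],
  ],
)

```text
t: 24.55
eef_pos: [0.5871, 0.2404, 0.3747]
ee_rot: [3.142, -0.0, -1.553]
force: [1.3, 0.2, -0.6]
width: 0.0873
```

Request:
arm_command(
  targets=[
    [[0,0,0],[0,45,0],0],
    [[0,0,0],[0,45,0],0],
    [[0,0,0],[0,0,0],0],
    [[0,0,0],[0,0,0],0],
  ],
)

```text
t: 24.95
eef_pos: [0.587, 0.3316, 0.3724]
ee_rot: [3.141, -0.0, -1.551]
force: [0.2, 0.2, -0.6]
width: 0.0878
```

```bash
python3 snap.py 9 wrist; python3 -c "
from station import get_state
from meas import *
s=get_state();print(s['eef_pos'],s['ee_rot'])
im,d,p=load('wrist9.npz');print(cyl(d,p,(.5875,.240),.030,.022+.016,.022+.036),cyl(d,p,(.6575,.126),.028,.062+.016,.062+.042))
hsv=cv2.cvtColor(im,cv2.COLOR_RGB2HSV)
grey=((hsv[:,:,1]<70)&(hsv[:,:,2]<130)).astype(np.uint8)
print(mats(im,d,p))"
```

```text
[0.58706461 0.33074144 0.37249039] [ 3.14098980e+00 -5.84858113e-04 -1.55208695e+00]
(array([0.5878, 0.241 ]), 11, np.float64(0.0005), array([0.5878, 0.2409, 0.0296])) (array([0.6575, 0.126 ]), 0, np.float64(nan), array([0.6575, 0.126 , 0.028 ]))
[(588.0, 241.0, 5201, ((587.8822631835938, 240.95306396484375), (82.3768310546875, 80.62100219726562), 1.1385304927825928))]meas.py:9: RuntimeWarning: Mean of empty slice.
  return s.x.round(4),len(Q),np.abs(f(s.x)).mean().round(4),g.x.round(4)
  ret = ret.dtype.type(ret / rcount)
```

View pics/wrist9.png

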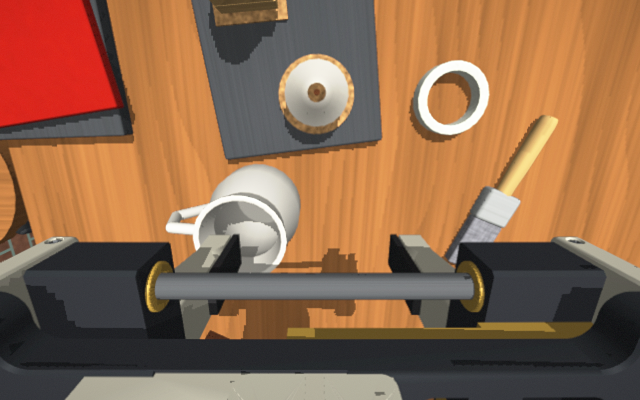

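Request:
arm_command(
  targets=[
    [[0,0,0],[-3,-44,0],0],
    [[0,0,0],[-3,-44,0],0],
    [[0,0,0],[-3,-44,0],0],
    [[0,0,0],[-3,-44,0],0],
    [[0,0,0],[-3,-44,0],0],
    [[0,0,0],[-3,-44,0],0],
    [[0,0,0],[-3,-44,0],0],
    [[0,0,0],[-3,-44,0],0],
  ],
)

```text
t: 25.8
eef_pos: [0.5623, -0.0242, 0.3733]
ee_rot: [-3.141, 0.0, -1.554]
force: [1.1, 0.2, -0.1]
width: 0.0879
```

Request:
arm_command(
  targets=[
    [[0,0,0],[-3,-44,0],0],
    [[0,0,0],[-3,-44,0],0],
    [[0,0,0],[-3,-44,0],0],
    [[0,0,0],[-3,-44,0],0],
    [[0,0,0],[-1,-44,0],0],
    [[0,0,0],[0,-40,0],0],
    [[0,0,0],[0,0,0],0],
    [[0,0,0],[0,0,0],0],
  ],
)

```text
t: 26.6
eef_pos: [0.5491, -0.2832, 0.3726]
ee_rot: [3.141, 0.0, -1.556]
force: [-0.3, -0.4, -0.2]
width: 0.0877
```

```bash
python3 snap.py 10 wrist; python3 -c "
from station import get_state
from meas import *
s=get_state();print(s['eef_pos'],s['ee_rot'])
im,d,p=load('wrist10.npz');print(cyl(d,p,(.564,-.39),.021,.01,.058,.035))"
```

```text
[ 0.54942524 -0.28222302  0.37282551] [ 3.14123133e+00  1.80431856e-04 -1.55472550e+00]
(array([ 0.5648, -0.3897]), 33, np.float64(0.0001), array([ 0.5646, -0.3893,  0.0205]))
```

View pics/wrist10.png

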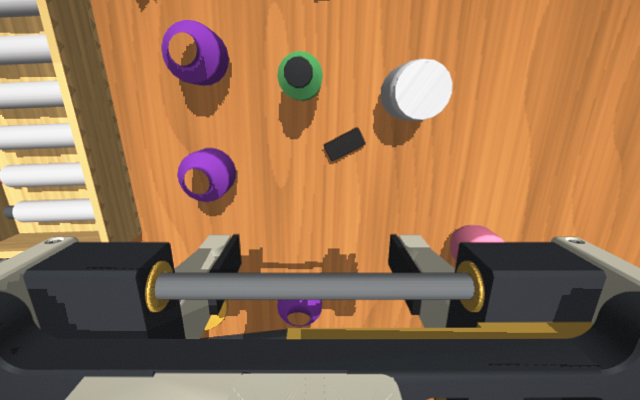

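Request:
arm_command(
  targets=[
    [[0,0,0.128],[5,-27,0],0],
    [[0,0,0.128],[5,-27,0],0],
    [[0,0,0.128],[5,-27,0],0],
    [[0,0,0.128],[0,-26,0],0],
    [[0,0,0.128],[0,0,0],0],
    [[0,0,0.128],[0,0,-30],0],
    [[0,0,0],[0,0,0],0],
    [[0,0,0],[0,0,0],0],
  ],
)

```text
t: 27.45
eef_pos: [0.5653, -0.3876, 0.3431]
ee_rot: [3.141, 0.001, -0.787]
force: [0.7, -0.1, 0.6]
width: 0.0875
```

Request:
arm_command(
  targets=[
    [[0,0,0],[0,0,0],0],
    [[0,0,0],[0,0,0],0],
  ],
)

```text
t: 27.65
eef_pos: [0.5657, -0.3882, 0.3445]
ee_rot: [-3.141, -0.002, -0.786]
force: [-0.5, -0.4, 0.2]
width: 0.0877
```

```bash
python3 snap.py 11 wrist; python3 -c "
from station import get_state
from meas import *
s=get_state();print(s['eef_pos'],s['ee_rot'])
im,d,p=load('wrist11.npz');print(cyl(d,p,(.564,-.39),.021,.01,.058,.035))"
```

```text
[ 0.56557755 -0.38822688  0.34430598] [-3.14096873e+00 -1.67706441e-03 -7.85516832e-01]
(array([ 0.5648, -0.3892]), 349, np.float64(0.0002), array([ 0.5651, -0.3894,  0.0207]))
```

View pics/wrist11.png

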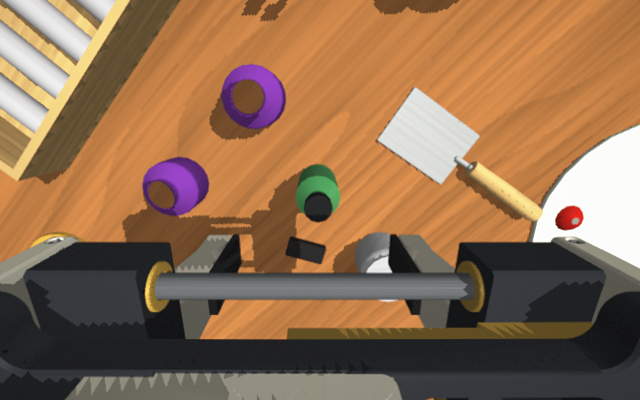

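Request:
arm_command(
  targets=[
    [[0,0,0],[-1.1,-1.2,-30],0],
    [[0,0,0],[0,0,-40],0],
    [[0,0,0],[0,0,-35],0],
    [[0,0,0],[0,0,-15],0],
    [[0,0,0],[0,0,0],0],
    [[0,0,0],[0,0,0],0],
    [[0,0,0],[0,0,0],0],
  ],
)

```text
t: 28.4
eef_pos: [0.5651, -0.3901, 0.2254]
ee_rot: [-3.14, -0.003, -0.785]
force: [0.1, -0.1, 0.5]
width: 0.0876
```

Request:
arm_command(
  targets=[
    [[0,0,0],[-0.3,0.6,-12],0],
    [[0,0,0],[0,0,0],0],
    [[0,0,0],[0,0,0],0.3],
    [[0,0,0],[0,0,0],0.45],
    [[0,0,0],[0,0,0],0.6],
    [[0,0,0],[0,0,0],1],
    [[0,0,0],[0,0,0],1],
    [[0,0,0],[0,0,0],1],
  ],
  squeeze=15,
)

```text
t: 29.2
eef_pos: [0.5639, -0.3891, 0.211]
ee_rot: [3.142, -0.0, -0.785]
force: [0.2, -0.0, 0.2]
width: 0.0451
```

Request:
arm_command(
  targets=[
    [[0,0,0],[0,0,0],1],
    [[0,0,0],[0,0,0],1],
  ],
)

```text
t: 29.4
eef_pos: [0.5638, -0.3891, 0.211]
ee_rot: [-3.142, -0.0, -0.785]
force: [0.7, -1.2, 0.6]
width: 0.0416
```

```bash
python3 - <<'E'
from meas import *
for f in ['wrist6','wrist1']:
    im,d,p=load(f+'.npz')
    print(mats(im,d,p))
    hsv=cv2.cvtColor(im,cv2.COLOR_RGB2HSV)
    x,y,w,h=(370,82,92,96) if f=='wrist6' else (186,192,72,48)
    M=(hsv[y:y+h,x:x+w,1]>90).astype(np.uint8)
    c=max(cv2.findContours(M,cv2.RETR_EXTERNAL,cv2.CHAIN_APPROX_NONE)[0],key=cv2.contourArea).reshape(-1,2)+[x,y]
    if f=='wrist1': c=c[c[:,1]<232]
    W=(onplane(c,p,.022)[:,:2]*1000).astype(np.float32);print(f,cv2.fitEllipse(W))
E
```

```text
[(478.7, 206.8, 14648, ((468.33892822265625, 183.28952026367188), (420.2165832519531, 63.34048080444336), 45.1278076171875)), (477.4, 127.2, 1085, ((479.1260681152344, 127.6596450805664), (23.991363525390625, 76.16993713378906), 53.73438262939453)), (595.2, 236.2, 8415, ((593.90625, 207.8928680419922), (260.5103454589844, 102.82244873046875), 50.2830924987793)), (630.0, 153.2, 15221, ((640.9135131835938, 142.75045776367188), (135.7236328125, 171.79293823242188), 45.137794494628906)), (624.9, 13.2, 5326, ((625.0370483398438, 13.200607299804688), (82.57476043701172, 82.27704620361328), 4.162069320678711))]
wrist6 ((625.1691284179688, 13.426852226257324), (79.0309829711914, 79.74552917480469), 142.39524841308594)
[(635.5, 154.4, 1529, ((641.9070434570312, 149.97836303710938), (51.475101470947266, 47.99139404296875), 5.596712112426758)), (498.7, 105.3, 8665, ((501.59619140625, 105.49299621582031), (23.0748291015625, 452.521484375), 89.74502563476562)), (726.8, 105.4, 1967, ((724.4229125976562, 103.79054260253906), (94.78719329833984, 39.383724212646484), 75.0634536743164)), (626.4, 12.9, 5283, ((630.7139282226562, 15.889175415039062), (99.73678588867188, 82.90045928955078), 29.783565521240234))]
wrist1 ((623.8738403320312, 11.776890754699707), (78.01665496826172, 80.0059814453125), 129.59202575683594)
```

Request:
arm_command(
  targets=[
    [[0,0,0],[0,0,15],1],
    [[0,0,0],[0,0,35],1],
    [[0,0,0],[0,0,45],1],
    [[0,0,0],[0,0,45],1],
    [[0,0,-0.1],[6,35,0],1],
    [[0,0,-0.1],[6,42,0],1],
    [[0,0,-0.1],[6,42,0],1],
    [[0,0,-0.1],[6,42,0],1],
  ],
)

```text
t: 30.2
eef_pos: [0.5876, -0.2267, 0.3522]
ee_rot: [-3.141, -0.0, -1.189]
force: [1.6, 1.6, -1.8]
width: 0.0417
```

Request:
arm_command(
  targets=[
    [[0,0,-0.1],[6,42,0],1],
    [[0,0,-0.1],[6,42,0],1],
    [[0,0,-0.1],[6,42,0],1],
    [[0,0,-0.09],[6,42,0],1],
    [[0,0,0],[6,42,0],1],
    [[0,0,0],[6,32,0],1],
    [[0,0,0],[0,0,0],1],
    [[0,0,0],[0,0,0],1],
  ],
)

```text
t: 31.0
eef_pos: [0.6238, 0.0148, 0.3518]
ee_rot: [-3.141, 0.0, -1.573]
force: [-0.5, 0.6, -0.7]
width: 0.0415
```

Request:
arm_command(
  targets=[
    [[0,0,0],[0,-1,-25],1],
    [[0,0,0],[0,0,-35],1],
    [[0,0,0],[0,0,-30],1],
    [[0,0,0],[0,0,-16],1],
    [[0,0,0],[0,0,0],1],
    [[0,0,0],[0,0,0],1],
    [[0,0,0],[0,0,0],1],
  ],
)

```text
t: 31.7
eef_pos: [0.6244, 0.0126, 0.2466]
ee_rot: [-3.139, 0.0, -1.575]
force: [1.2, -0.4, -2.1]
width: 0.0417
```

Request:
arm_command(
  targets=[
    [[0,0,0],[0,0,0],1],
  ],
)

```text
t: 31.8
eef_pos: [0.6243, 0.0128, 0.2465]
ee_rot: [-3.139, 0.001, -1.575]
force: [-0.3, 0.5, -1.5]
width: 0.0416
```

Request:
arm_command(
  targets=[
    [[0,0,0],[-0.3,0.6,-6],1],
    [[0,0,0],[0,0,-5],1],
    [[0,0,0],[0,0,-1],1],
    [[0,0,0],[0,0,0],1],
    [[0,0,0],[0,0,0],1],
  ],
)

```text
t: 32.3
eef_pos: [0.6234, 0.0136, 0.233]
ee_rot: [3.141, -0.0, -1.575]
force: [-1.7, 0.3, 2.6]
width: 0.0415
```

Request:
arm_command(
  targets=[
    [[0,0,0],[0,0,-0.5],1],
    [[0,0,0],[0,0,0],1],
    [[0,0,0],[0,0,0],1],
  ],
)

```text
t: 32.6
eef_pos: [0.6234, 0.0136, 0.2329]
ee_rot: [3.141, -0.0, -1.575]
force: [-3.3, 0.6, 6.4]
width: 0.0421
```

Request:
arm_command(
  targets=[
    [[0,0,0],[0,0,0],0.4],
    [[0,0,0],[0,0,0],0.2],
    [[0,0,0],[0,0,0],0],
    [[0,0,0],[0,0,0],0],
    [[0,0,0],[0,0,30],0],
    [[0,0,0],[0,0,45],0],
    [[0,0,0],[0,0,45],0],
    [[0,0,0],[0,0,40],0],
  ],
)

```text
t: 33.4
eef_pos: [0.6235, 0.0134, 0.3948]
ee_rot: [-3.14, 0.0, -1.575]
force: [0.4, 0.2, -0.6]
width: 0.0873
```

Request:
arm_command(
  targets=[
    [[0,0,0],[0,45,0],0],
    [[0,0,0],[0,45,0],0],
    [[0,0,0],[0,0,0],0],
    [[0,0,0],[0,0,0],0],
  ],
)

```text
t: 33.8
eef_pos: [0.6234, 0.1046, 0.3923]
ee_rot: [3.141, -0.0, -1.573]
force: [0.1, -0.5, -0.5]
width: 0.0877
```

```bash
python3 snap.py 12 wrist side top; python3 - <<'E'
from station import get_state
from meas import *
s=get_state();print(s['eef_pos'],s['ee_rot'])
im,d,p=load('wrist12.npz')
print(mats(im,d,p))
print(cyl(d,p,(.6237,.013),.021,.03,.08,.035))
for f in ['side12','top12']:
    im,d,p=load(f+'.npz')
    print(f,'bottle',cyl(d,p,(.6237,.013),.021,.03,.08,.035))
    print('pear',cyl(d,p,(.5875,.240),.030,.038,.058));print('vase',cyl(d,p,(.6575,.126),.028,.078,.104))
im,d,p=load('side12.npz')
cv2.imwrite('pics/side12c.png',cv2.resize(im[70:230,240:420][:,:,::-1],None,fx=4,fy=3.7,interpolation=2))
E
```

```text
[0.62353701 0.10278652 0.3922457 ] [ 3.14110982e+00 -3.64004268e-04 -1.57544160e+00]
[(543.5, 323.2, 24304, ((508.4951171875, 314.6139831542969), (71.81748962402344, 570.767578125), 89.96707153320312)), (588.8, 217.6, 1849, ((588.0529174804688, 219.4300537109375), (42.98848342895508, 81.84761810302734), 89.89151763916016)), (661.3, 133.5, 8887, ((664.2168579101562, 135.46560668945312), (89.80809783935547, 119.21813201904297), 6.101467609405518)), (624.6, 13.0, 5288, ((624.5635986328125, 13.086189270019531), (82.31208801269531, 82.32777404785156), 44.74204635620117))]
(array([0.6237, 0.013 ]), 0, np.float64(nan), array([0.6237, 0.013 , 0.021 ]))
side12 bottle (array([0.622 , 0.0133]), 144, np.float64(0.0013), array([0.6215, 0.0124, 0.0201]))
pear (array([0.586 , 0.2401]), 85, np.float64(0.0013), array([0.5858, 0.2398, 0.0297]))
vase (array([0.6573, 0.1265]), 105, np.float64(0.0012), array([0.6574, 0.1266, 0.0281]))
top12 bottle (array([0.6233, 0.0132]), 44, np.float64(0.0003), array([0.6229, 0.0131, 0.0206]))
pear (array([0.5874, 0.2406]), 44, np.float64(0.0006), array([0.5873, 0.2405, 0.0299]))
vase (array([0.6581, 0.1255]), 24, np.float64(0.0006), array([0.6621, 0.1252, 0.0318]))meas.py:9: RuntimeWarning: Mean of empty slice.
  return s.x.round(4),len(Q),np.abs(f(s.x)).mean().round(4),g.x.round(4)
  ret = ret.dtype.type(ret / rcount)
```

View pics/wrist12.png

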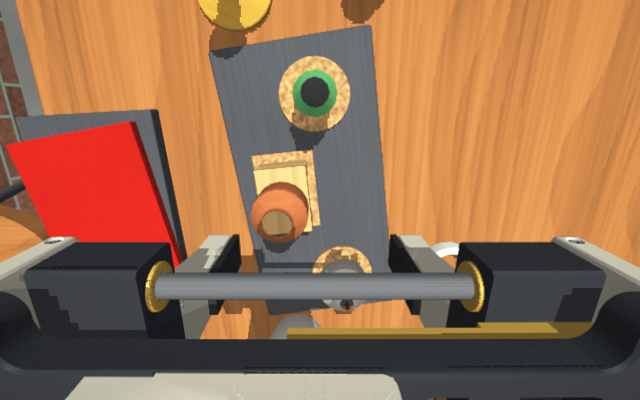

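View pics/side12c.png

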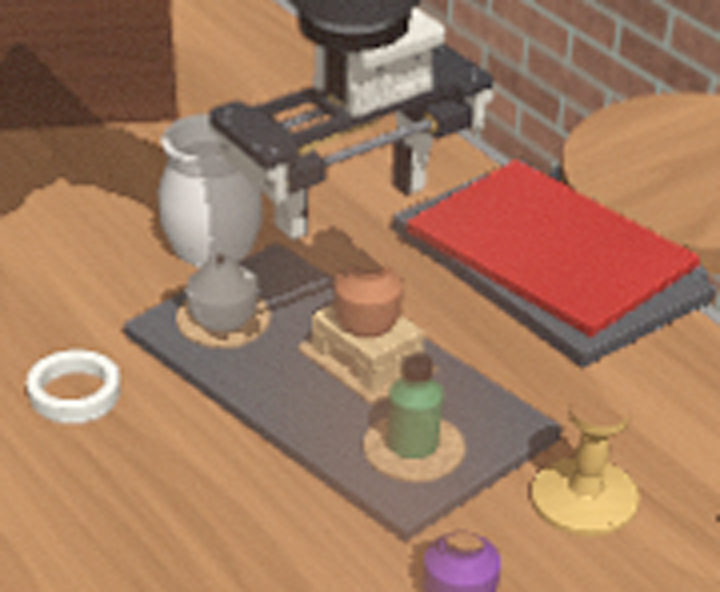

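```bash
python3 -c "
from station import *
s=get_state();print(s['force'],s['t']);print(job_done())"
```

```text
[-0.24747689 -1.27875971  0.02438648] 33.95
the job is handed in; nothing more can be done
None
```

The still life is set up in the order you asked, and I handed the job in at about 34 s. The riser stands feet-down on the rectangular mat with the terracotta vase on top. The pear is on the round mat nearer the jug, and the green bottle is on the other. I lowered each piece until it touched before letting go, and never touched the jug.

| Piece | How far off its mat's centre | Checked with |
|---|---|---|
| Riser | about 0.3 mm, turned less than 1° from the mat | wrist camera |
| Vase | about 1 mm | top camera |
| Pear | about 0.5 mm | top camera |
| Bottle | about 0.4 mm | top camera |

- **Final state:** The last pictures show everything upright, with the gripper open and clear of it all.
- **Camera disagreement:** The cameras disagreed by up to about 2 mm on absolute positions, more on a few early side-camera readings of the riser and a mat. I therefore compared each piece with its mat in the same picture.
- **Failed checks:** The last wrist-camera check on the bottle found no usable points, so its figure comes from the top camera. An earlier wrist-camera check on the vase also failed, and so did one on the riser once the vase covered it. The riser was not measured again after the vase went on, though the pictures show it in place.

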